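# Load the hand press and hold its unhitched lever up

## Task

Slide the carrier with the reed plate lying in it fully home into the slotted bed of the hand press, against the stop. Then pull the lever's spring latch sideways to unhook it from the ball, lift that end of the lever off the ball until the punch at its other end bears on the reed plate, and finish while still holding the lever up with the punch pressing on the plate. Leave the comb, the anvil disc and the rivet setter where they are.

Things in the scene. Friction and masses are not known exactly. Their poses are not given: they have to be found in the camera images.
- press: Cast-iron hand press fixed to the bench, about 430 mm long (its y), 100 mm wide (x), 130 mm tall. Origin on the bench under the lever pivot; at yaw 0 its axes are the world's and its -x side faces the robot. A steel lever along y rocks on the pivot: latch and ball under its -y end, punch under its +y end, over the slotted bed.
- bed_home (a point): Point on the bench where the carrier's origin lies when fully home against the stop (press frame 0, 100, 0 mm); press axes. The bed is a channel along y on the bench top, open at its +y end: 65 mm between rails, lips above with a 44 mm gap and 16 mm headroom, rails and lips y = 30 to 155 mm, 22 mm high, splayed lead-ins to y = 180 mm, stop at y = 30 mm.
- lever_pivot (a point): Middle of the lever's pivot, 110 mm above the bench; its axis is the press's x. The lever is a bar 24 mm wide and 20 mm high from y = -251 to +134 mm (top 120 mm above the bench). Its socket sits on a 26 mm ball stud at y = -200 mm.
- lever (a joint): Lever angle, rad: 0 = down on the ball, grows as the latch (-y) end rises, stops at 0.5; hooked, it cannot turn over about 0.01. Raising it lowers the punch, which meets the plate (carrier home) at about 0.25, the fin then being about 50 mm higher. The latch end is heavier: let go, it drops back; about 3 N at the fin carries it.
- latch (a joint): Slide of the latch, m: 0 = hooked under the ball, grows as it is pulled across the lever to the press's -x (robot) side, stops at 0.016. The spring resists with 6 N at 0, 11 N at full travel, and pulls it back. Clear of the ball from 0.009 on; with the lever up by 0.06 rad or more it may spring back.
- latch_fin (a point): Middle of the top edge of the latch's upright fin, which stands on the lever straight over the ball (press x = 0, y = -200 mm, 172 mm above the bench, lever down): 14 mm thick (press x), 26 mm long (press y), flat sides 45 mm tall, free to be pinched across its 14 mm from above. It moves with latch and lever.
- punch_tip (a point): Lowest point of the round-nosed punch (20 mm across) under the lever's +y end: press y = 120 mm, 35 mm above the bench while the lever is down.
- carrier: Loose aluminium tray, 60 mm wide (x), 140 mm long (y), 12 mm high, floor 5 mm, about 250 g, flat on the bench; origin at the centre of its underside. A 5 mm thick tongue sticks out to y = 112 mm and bears an upright grip tab. The -y end enters the bed first; home, its y lies along the press's y and the tab stays outside the mouth.
- carrier_grip (a point): Middle of the carrier's upright grip tab, at carrier y = 98 mm, 32 mm above its underside; the tab is 14 mm thick (carrier x), 24 mm long (y), top 48 mm above the underside. Pinch it across its 14 mm from above.
- reed_plate: Loose flat brass reed plate with ten slots, 34 x 106 x 3 mm (x, y, z), about 90 g, lying in the carrier's shallow recess (38 x 114 mm, 5 mm deep); origin at the centre of its underside.
- comb: Bystander: black acrylic harmonica comb lying flat, 28 x 110 x 7 mm; origin at the centre of its underside.
- anvil_disc: Bystander: nickel anvil disc, 52 mm across, 22 mm high with a raised centre; origin at the centre of its underside.
- rivet_setter: Bystander: steel rivet setter standing on its 28 mm wide foot, 74 mm tall; origin at the centre of its underside.
There are look-alikes about, which are no part of the job. There is more than one size of the reed_plate; the one meant has the size given above.

How it is judged (in metres and radians):
On the way, in this order (a step that is already met when the one before it is completed fails the run):
1. the carrier, with the plate in it, is fully home in the bed while the lever is still down (y of carrier in the frame of bed_home between -0.006 and 0.006 m and x of carrier in the frame of bed_home between -0.006 and 0.006 m and angle between the y axis of carrier and the y axis of press, either way round below 0.07 rad and height (world z) of carrier below 0.004 m and x of reed_plate in the frame of carrier between -0.006 and 0.006 m and y of reed_plate in the frame of carrier between -0.006 and 0.006 m and z of reed_plate in the frame of carrier between 0.002 and 0.008 m and value of joint lever below 0.03 rad), for 0.2 s.
2. the latch is pulled sideways clear of the ball (value of joint latch above 0.007 m and value of joint lever below 0.08 rad), for 0.05 s.
3. the tongue is lifted off the ball (value of joint lever above 0.12 rad), for 0.1 s.
At the end, for the whole second after the job is handed in: Carrier home: origin within 6 mm of bed_home both ways and 0.07 rad, on the bench; plate in its recess within 6 mm of the middle; lever raised over 0.19 rad and still, held by the fingers (over 2 N), punch pressing on the plate (over 1 N) (y of carrier in the frame of bed_home between -0.006 and 0.006 m and x of carrier in the frame of bed_home between -0.006 and 0.006 m and angle between the y axis of carrier and the y axis of press, either way round below 0.07 rad and height (world z) of carrier below 0.004 m and x of reed_plate in the frame of carrier between -0.006 and 0.006 m and y of reed_plate in the frame of carrier between -0.006 and 0.006 m and z of reed_plate in the frame of carrier between 0.002 and 0.008 m and value of joint lever above 0.19 rad and contact force between the fingers and press above 2 N and contact force between press and reed_plate above 1 N and velocity of joint lever between -0.1 and 0.1 rad/s); the arm keeps its last pose, push and grip.
It fails at once if the comb is moved more than 20 mm or tipped (distance of comb from where it was at the start of the episode above 0.02 m or angle between comb's own z axis and vertical above 0.4 rad).
It fails at once if the anvil disc is moved more than 20 mm or tipped (distance of anvil_disc from where it was at the start of the episode above 0.02 m or angle between anvil_disc's own z axis and vertical above 0.4 rad).
It fails at once if the rivet setter is moved more than 20 mm or tipped (distance of rivet_setter from where it was at the start of the episode above 0.02 m or angle between rivet_setter's own z axis and vertical above 0.4 rad).
It also fails if it takes over 59 s, if anything falls off the work surface, if the arm or the gripper's body presses on something with over 40 N, if the wrist force passes 120 N, or if a joint passes its speed limit or range.

## Robot

A 6-joint arm with a two-finger parallel gripper is mounted at the origin on the work surface. World frame = base frame: x ahead of the robot, y to its left, z up, the work surface at z = 0. Lengths are in mm, angles in rad, forces in N, time in s.
With the tool pointing down it reaches from about 400 to 825 mm from the base axis. Payload 7 kg.
Tool frame: the origin (TCP) lies at the very end of the fingers, on their centre line; the grasp point (between the pads) lies 19 mm behind it; z points along the fingers, y is the line along which they close (so a half turn about z gives the same grasp; the last joint's range is limited). The gripper opens to 88 mm and grips with 3 to 60 N. Pads are 19 mm wide; open, the fingers measure 130 mm over their backs; the gripper's body (78 mm by 193 mm) begins 47 mm behind the grasp point.
Start: joints at [-1.04, 0.359, 0.012, 0, -1.224, -0.288], TCP at [162.259, -655.185, 204.561] pointing down, gripper open.
Joint ranges: [-3.07, 3.07], [-1.43, 2.12], [-1.02, 1.25], [-3.03, 1.67], [-3.05, -0], [-3.03, 3.03]. Speed limits (rad/s): [2.39, 2.39, 3.01, 3.14, 3.14, 3.14].

## Interface

Orientations are given as a unit quaternion [x, y, z, w].
In Python, from plant import bot gives the robot as it stands. Calls block until the motion is done:
- bot.move_ptp(position, orientation): joint-space move of the TCP to a pose.
- bot.line_to(position, velocity=150, ori=None): straight line of the TCP; ori=None keeps the orientation; velocity is the mean speed in mm/s.
- bot.move_joints(angles): joint-space move.
- bot.move_gripper(opening, force=None): finger opening in mm; force is the grip in N (None keeps the last); returns when the fingers have stopped.
- bot.pause(seconds).
- bot.solve_ik(position, orientation): joint angles nearest the present ones, or None.
- bot.read_state(): the state.
- bot.camera(name): name is "side" or "top" or "wrist"; returns the picture (480x640x3 uint8, red, green, blue); there is no depth.
- bot.get_calibration(name): a dict with "fx", "fy", "cx", "cy" (pixels), "view" (4x4, takes a point from world to camera coordinates); the wrist camera has in their place "T_tool_cam" (4x4, takes a point from camera to tool coordinates, whose origin is the TCP and whose axes are the flange's). Camera axes: x right, y up, looking along -z (the intrinsics and any distortion apply to the point x, -y, -z); pixel columns grow to the right and rows downward; lengths in mm; the calibration is good to about 2 mm. The wrist camera is an equidistant fisheye: a pixel r from the principal point sees the ray r / f radians off the axis. A picture is of the moment at which its call begins: read the wrist's pose just before it. get_calibration takes no time and is no camera call.
A pose or a line that the arm cannot do raises bot.Unreachable and nothing moves.
- bot.close_job(): hands the job in; it is judged then, once.
The state is a dict: "t": time; "joint_pos": joint angles; "qvel": joint speeds; "tau": joint torques, N m; "tcp_pos": TCP position; "eef_rot": TCP orientation; "contact_force": force on the tool from outside, world axes, zero at the start; "moment": the same for the moment, N m; "width": finger opening in mm; "finger_force": force on a finger pad.
Only numpy, scipy, OpenCV 4.12 (cv2) and the standard library are available. Lean on these libraries where they do the work, as an engineer would, in place of code of your own. Each camera call takes 0.05 s, during which the arm holds its last target. There are 200 camera calls.

## Working session

There is one attempt and no reset: what is moved stays moved. The work goes in short steps, each a Python script; the robot and the scene stay as the last script left them, time stands still between calls to the robot, and variables do not carry over. Pictures are saved under pics/ and viewed, at most 10 in all, crops included, and the job is handed in when it is done.

```bash
ls; mkdir -p pics; python3 - <<'E'
from plant import bot
import cv2,numpy as np
for n in("top","side"):
    im=bot.camera(n); cv2.imwrite(f"pics/{n}0.png",im[:,:,::-1])
    c=bot.get_calibration(n); print(n,{k:(np.round(v,4).tolist()) for k,v in c.items()})
c=bot.get_calibration("wrist"); print(c)
s=bot.read_state(); print(s)
E
```

```text
pics
top {'fx': 481.3315, 'fy': 481.3315, 'cx': 324.5658, 'cy': 243.5168, 'view': [[-0.0078, -1.0, 0.0037, 89.6603], [0.9791, -0.0069, 0.2032, -600.2525], [-0.2031, 0.0052, 0.9791, -1081.8585], [0.0, 0.0, 0.0, 1.0]]}
side {'fx': 442.5468, 'fy': 442.5468, 'cx': 316.4035, 'cy': 232.9186, 'view': [[0.7401, -0.6724, 0.0117, -379.8632], [0.4989, 0.5606, 0.6609, -427.153], [-0.4509, -0.4834, 0.7503, -548.6887], [0.0, 0.0, 0.0, 1.0]]}
{'fx': 371.64829954431775, 'fy': 371.64829954431775, 'cx': 325.80606027554904, 'cy': 239.87780310173838, 'T_tool_cam': array([[-1.50630794e-04,  9.67446574e-01,  2.53075292e-01,
         6.83265925e+01],
       [ 9.99999756e-01, -2.67405559e-05,  6.97424135e-04,
         3.05253616e-01],
       [ 6.81487964e-04,  2.53075335e-01, -9.67446335e-01,
        -1.79687820e+02],
       [ 0.00000000e+00,  0.00000000e+00,  0.00000000e+00,
         1.00000000e+00]])}
{'t': 0.1, 'joint_pos': array([-1.03990963e+00,  3.59333901e-01,  1.11242041e-02, -3.02949368e-04,
       -1.22412455e+00, -2.88098020e-01]), 'qvel': array([-0.0002183 , -0.00263292,  0.00242773,  0.00121223,  0.00071622,
        0.00066002]), 'tau': array([-8.45794330e-04, -5.84164345e+01,  2.93750310e+01,  7.01543301e+00,
        1.01907947e-02, -8.08079176e-05]), 'tcp_pos': array([ 162.11852509, -654.73331049,  203.69393608]), 'eef_rot': array([-1.21045170e-01,  9.92646692e-01,  7.62088422e-04, -1.75507488e-04]), 'contact_force': array([ 0.06159333,  0.48274421, -0.45151308]), 'moment': array([ 0.02594298, -0.04555839, -0.00012285]), 'finger_force': 0.0, 'width': 87.62143829849519}
```

View pics/top0.png

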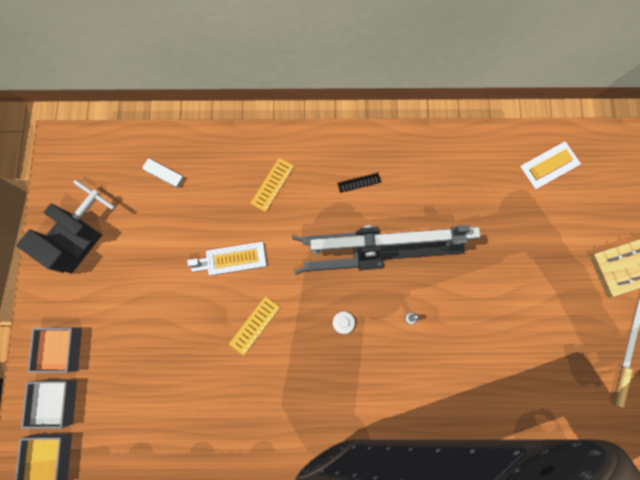

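View pics/side0.png

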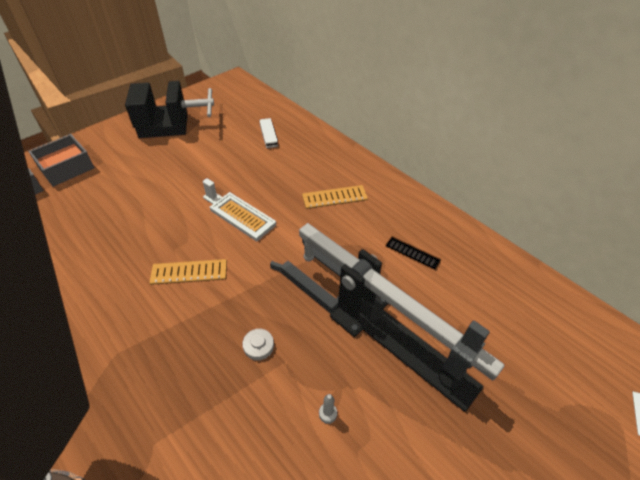

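Top view: the carrier is at about (235,258) with its tab at (195,263) and the plate in it. The press runs from the lead-ins at (297,240–268) to the lever end at (480,234). There are two larger loose reed plates at (272,185) and (255,326), and a tray without a tab at (550,165). The carrier with the tab, holding the small plate, fits the description. I'll confirm it in enlarged crops.

```bash
cat > h.py <<'E'
import numpy as np, cv2
from scipy.spatial.transform import Rotation as R
from scipy.optimize import least_squares
from plant import bot
CAL={n:bot.get_calibration(n) for n in("top","side")}
def proj(n,p):
    c=CAL[n]; q=c["view"]@np.append(p,1); return np.array([c["cx"]+c["fx"]*q[0]/-q[2], c["cy"]-c["fy"]*q[1]/-q[2]])
def tri(top,side):
    r=least_squares(lambda p:np.r_[proj("top",p)-top,proj("side",p)-side],[600,0,50]); return r.x,np.abs(r.fun).max()
def onz(n,uv,z):
    return least_squares(lambda p:proj(n,[p[0],p[1],z])-uv,[600,0]).x
E
python3 - <<'E'
import cv2,numpy as np
t=cv2.imread("pics/top0.png"); s=cv2.imread("pics/side0.png")
f=lambda im,x,y,w,h,k:cv2.resize(im[y:y+h,x:x+w],None,fx=k,fy=k,interpolation=cv2.INTER_CUBIC)
cv2.imwrite("pics/topc.png",np.vstack([f(t,180,220,155,58,5),f(t,335,220,155,58,5)]))
cv2.imwrite("pics/sidec.png",np.hstack([f(s,190,170,100,150,4),f(s,420,300,100,150,4)]))
E
```

```text
(no output)
```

View pics/topc.png

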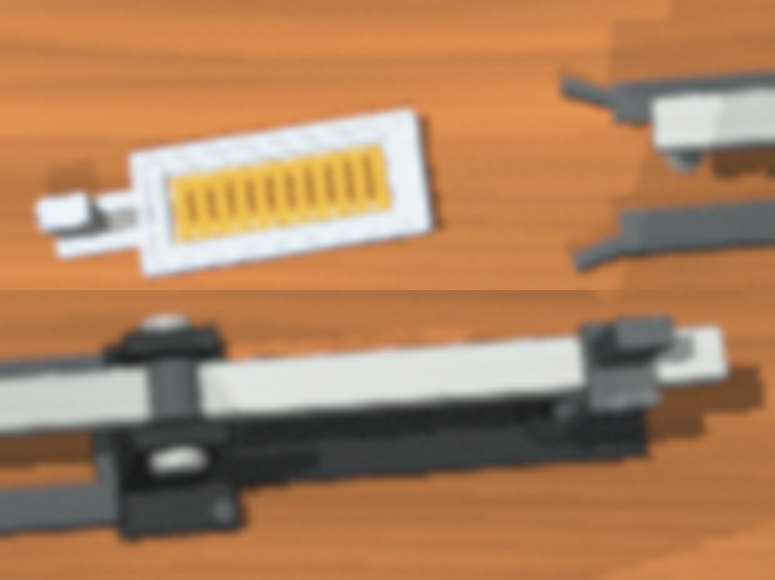

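View pics/sidec.png

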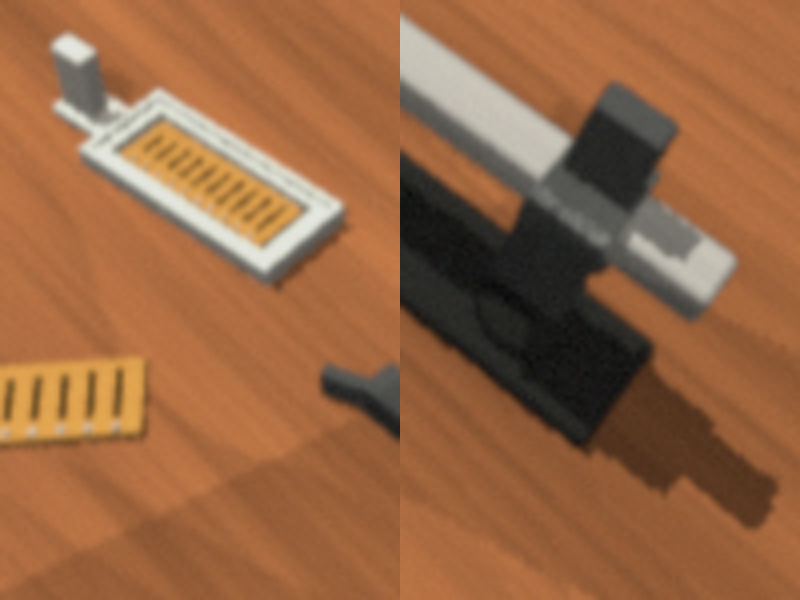

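The crop confirms it: this carrier has the upright tab, and the small ten-slot plate fits its recess. The loose plates are bigger. Next I'll fit the poses from both views.

```bash
cat > fit.py <<'E'
from h import *
T1=lambda c:(np.array(c)+.5)/5-.5+[180,220]
T2=lambda c:(np.array(c)-[0,290]+.5)/5-.5+[335,220]
S1=lambda c:(np.array(c)+.5)/4-.5+[190,170]
S2=lambda c:(np.array(c)-[400,0]+.5)/4-.5+[420,300]
p,e=tri(T1((64,213)),S1((75,48))); print("tab top",p,e)
p,e=tri(T2((644,333)),S2((637,116))); print("fin top",p,e)
p,e=tri(T2((722,328)),S2((736,262))); print("lever end",p,e)
car=[("top",T1((130,155)),(30,70,12)),("top",T1((413,110)),(30,-70,12)),("top",T1((432,230)),(-30,-70,12)),("top",T1((145,275)),(-30,70,12)),
 ("side",S1((160,90)),(30,70,12)),("side",S1((344,208)),(30,-70,12)),("side",S1((268,272)),(-30,-70,12)),("side",S1((82,150)),(-30,70,12)),
 ("top",T1((64,213)),(0,98,48)),("side",S1((75,48)),(0,98,48))]
pr=[("top",T1((654,97)),(12,134,120)),("top",T1((654,149)),(-12,134,120)),("top",T2((722,328)),(12,-251,120)),("top",T2((727,378)),(-12,-251,120)),
 ("top",T2((644,333)),(0,-200,172)),("side",S2((637,116)),(0,-200,172)),("side",S2((736,262)),(12,-251,120)),("side",S2((702,296)),(-12,-251,120))]
def fit(obs,x0):
    def f(v):
        Rz=R.from_euler('z',v[2]).as_matrix(); 
        return np.concatenate([proj(n,Rz@np.array(q)+[v[0],v[1],v[3]])-uv for n,uv,q in obs])
    r=least_squares(f,x0,loss="soft_l1"); print(np.round(r.x,3),"res",np.round(f(r.x).reshape(-1,2),1).tolist()); return r.x
c=fit(car,[560,200,0,0]); b=fit(pr,[600,0,0,0])
w=lambda v,q:R.from_euler('z',v[2]).apply(q)+[v[0],v[1],0]
print("grip",w(c,(0,98,32)),"home",w(b,(0,100,0)),"homegrip",w(b,(0,198,32)),"fin",w(b,(0,-200,172)))
E
python3 fit.py
```

```text
tab top [559.85688492 399.02197216  52.58842041] 0.07794091216294419
fin top [ 609.02524462 -213.2172579   174.65336244] 0.022719264290230967
lever end [ 621.71664641 -262.37834683  124.61156061] 0.5630476132398599
[5.75656e+02 3.03482e+02 1.56000e-01 3.21000e+00] res [[0.4, 0.1], [0.1, 0.1], [-0.3, -0.3], [0.2, -0.0], [0.1, 0.0], [0.7, -0.3], [-0.2, 0.5], [-0.6, -0.2], [-0.3, -0.2], [-0.1, 0.1]]
[ 5.95379e+02 -1.32050e+01  6.40000e-02  3.43300e+00] res [[-1.8, -0.0], [-1.1, 0.0], [-0.5, -0.1], [-0.1, 0.2], [-0.0, 0.2], [-0.5, -0.2], [1.2, -0.3], [1.0, 3.3]]
grip [560.40056599 400.28729323  32.        ] home [588.94546248  86.58814509   0.        ] homegrip [582.64042897 184.38511106  32.        ] fin [ 608.24658547 -212.79032216  172.        ]
```

```bash
cat >> h.py <<'E'
def ori(yaw):  # tool x (camera side) along the yawed +y, closing line along the yawed x
    M=R.from_euler('z',yaw).as_matrix()@np.array([[0,1,0],[1,0,0],[0,0,-1.]]); return R.from_matrix(M).as_quat()
def wproj(p,pose):
    c=bot.get_calibration("wrist"); t,q=pose
    T=c["T_tool_cam"]; pt=R.from_quat(q).inv().apply(np.array(p)-t); x=T[:3,:3].T@(pt-T[:3,3])
    x,y,z=x[0],-x[1],-x[2]; r=np.hypot(x,y); th=np.arctan2(r,z)
    return np.array([c["cx"]+c["fx"]*th*x/r, c["cy"]+c["fy"]*th*y/r])
E
python3 - <<'E'
from h import *
import json
print([bot.solve_ik(p,ori(a)) for p,a in [([580,260,250],.1),([560,400,13],.156),([583,185,13],.064),([608,-213,140],.064)]])
bot.move_ptp([580,260,250],ori(.1))
P=[];I=[]
for y in (260,150):
    if y==150: bot.line_to([580,150,250])
    bot.pause(.3)
    s=bot.read_state(); P.append([s["tcp_pos"].tolist(),s["eef_rot"].tolist()]); im=bot.camera("wrist")[:,:,::-1]; I.append(im); cv2.imwrite(f"pics/w{y}.png",im)
json.dump(P,open("poses.json","w")); print(s["t"],P)
from fit import c,b,w
for nm,v,q in [("tab",c,(0,98,48)),("carend",c,(0,-70,12)),("mouth",b,(0,155,22)),("levend",b,(0,134,120))]: print(nm,[wproj(w(v,q),pp).round(1).tolist() for pp in P])
cv2.imwrite("pics/wpair.png",cv2.resize(np.hstack(I),(800,300),interpolation=cv2.INTER_AREA))
E
```

```text
[array([ 0.72795465,  0.27015671, -0.01078594,  0.        , -1.28985367,
        2.51363801]), array([ 0.90269356,  0.53957136, -0.16957264,  0.        , -0.86165233,
        2.39489909]), array([ 0.62623334,  0.43875254, -0.35449228,  0.        , -0.77755151,
        2.57935931]), None]
5.1417 [[[580.0698269320287, 259.7923450087156, 249.97681098150693], [0.6710259590368534, 0.7414338545820832, -3.859979368131959e-05, -9.395812359773751e-06]], [[579.9620596495917, 150.60406208380346, 249.80990230566087], [0.6705763056028651, 0.741840548087157, -0.00013208271941936645, -4.6172661590403254e-05]]]
tab top [559.85688492 399.02197216  52.58842041] 0.07794091216294419
fin top [ 609.02524462 -213.2172579   174.65336244] 0.022719264290230967
lever end [ 621.71664641 -262.37834683  124.61156061] 0.5630476132398599
[5.75656e+02 3.03482e+02 1.56000e-01 3.21000e+00] res [[0.4, 0.1], [0.1, 0.1], [-0.3, -0.3], [0.2, -0.0], [0.1, 0.0], [0.7, -0.3], [-0.2, 0.5], [-0.6, -0.2], [-0.3, -0.2], [-0.1, 0.1]]
[ 5.95379e+02 -1.32050e+01  6.40000e-02  3.43300e+00] res [[-1.8, -0.0], [-1.1, 0.0], [-0.5, -0.1], [-0.1, 0.2], [-0.0, 0.2], [-0.5, -0.2], [1.2, -0.3], [1.0, 3.3]]
grip [560.40056599 400.28729323  32.        ] home [588.94546248  86.58814509   0.        ] homegrip [582.64042897 184.38511106  32.        ] fin [ 608.24658547 -212.79032216  172.        ]
tab [[320.7, 73.7], [331.7, -21.1]]
carend [[329.6, 226.9], [339.8, 131.6]]
mouth [[320.9, 303.9], [330.3, 214.6]]
levend [[319.0, 363.8], [330.7, 259.3]]
```

View pics/wpair.png

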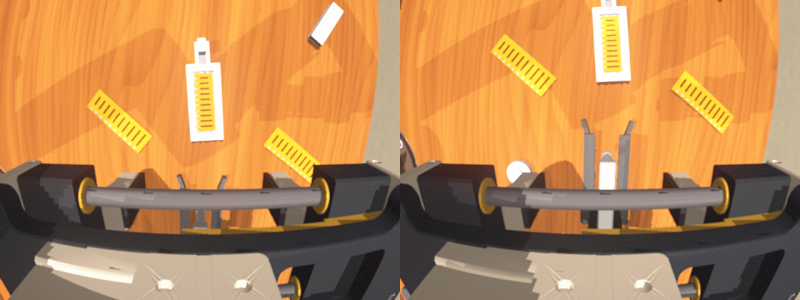

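The wrist pictures show the tab at about (406,90) and the carrier end at about (410,280) in the first, and the bed mouth with its lead-ins at about (290–360,190–320) in the second. I'll enlarge both.

```bash
python3 - <<'E'
import cv2,numpy as np
a=cv2.imread("pics/w260.png")[50:240,285:375]; b=cv2.imread("pics/w150.png")[185:315,280:400]
f=lambda i,k:cv2.resize(i,None,fx=k,fy=k,interpolation=cv2.INTER_CUBIC)
A=f(a,3);B=f(b,4); B=np.vstack([B,np.zeros((50,480,3),np.uint8)])
cv2.imwrite("pics/wc.png",np.hstack([A,B]))
E
```

```text
(no output)
```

View pics/wc.png

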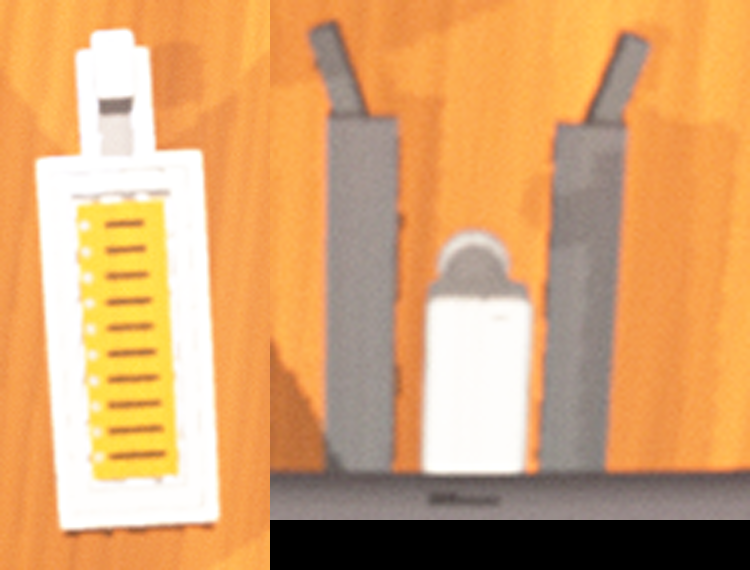

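```bash
cat > fit2.py <<'E'
from fit import *
import json
P=json.load(open("poses.json"))
A=lambda c:("w0",(np.array(c)+.5)/3-.5+[285,50]); B=lambda c:("w1",(np.array(c)-[270,0]+.5)/4-.5+[280,185])
pj=lambda n,p:wproj(p,P[int(n[1])]) if n[0]=="w" else proj(n,p)
wc=[(*A(q),m) for q,m in [((37,159),(-30,70,12)),((203,151),(30,70,12)),((218,521),(30,-70,12)),((60,529),(-30,-70,12)),((92,32),(-7,110,48)),((132,31),(7,110,48))]]
wp=[(*B(q),m) for q,m in [((397,117),(-22,155,22)),((557,125),(22,155,22)),((427,298),(-12,134,120)),((530,298),(12,134,120))]]
def fit2(obs,x0,zf=True):
    def f(v):
        Rz=R.from_euler('z',v[2]).as_matrix(); z=v[3] if zf else 0
        return np.concatenate([pj(n,Rz@np.array(q)+[v[0],v[1],z])-uv for n,uv,q in obs])
    r=least_squares(f,x0,loss="soft_l1"); print(np.round(r.x,3),"res",np.round(f(r.x).reshape(-1,2),1).tolist()); return r.x
if __name__=="__main__":
    print("wrist only"); fit2(wc,c); fit2(wc,c,False); fit2(wp,b); fit2(wp,b,False)
    print("all"); fit2(wc+car,c);fit2(wp+pr,b)
E
python3 fit2.py | tail -8
```

```text
wrist only
[5.77153e+02 3.06436e+02 1.53000e-01 7.51000e-01] res [[0.3, 0.5], [-0.8, 0.3], [-0.3, -0.0], [0.3, 0.0], [-0.1, -0.2], [0.4, -0.6]]
[5.77146e+02 3.06464e+02 1.53000e-01 3.21000e+00] res [[0.4, 0.6], [-0.9, 0.3], [-0.3, -0.2], [0.3, -0.1], [-0.1, -0.1], [0.4, -0.5]]
[ 5.96201e+02 -1.41950e+01  6.20000e-02 -3.81500e+00] res [[0.4, 0.3], [-0.6, -0.2], [-0.6, -0.5], [0.8, 0.5]]
[ 5.96022e+02 -1.32140e+01  6.10000e-02  3.43300e+00] res [[0.2, 0.0], [-0.4, -0.4], [-0.7, -0.3], [1.0, 0.7]]
all
[ 5.77042e+02  3.06193e+02  1.54000e-01 -9.90000e-02] res [[0.2, 0.8], [-1.0, 0.6], [-0.4, 0.0], [0.2, 0.1], [-0.2, 0.2], [0.2, -0.2], [-0.4, -0.2], [-0.8, -0.1], [-1.3, -0.5], [-0.6, -0.5], [0.2, 0.2], [0.4, -0.1], [-0.4, 0.5], [-0.5, -0.1], [-1.1, -0.6], [0.1, 0.3]]
[ 5.96282e+02 -1.29420e+01  6.40000e-02  1.55600e+00] res [[0.1, 0.1], [-0.4, -0.4], [-0.8, 0.0], [1.0, 1.0], [-1.9, -0.3], [-1.2, -0.2], [-0.9, -0.2], [-0.5, 0.1], [-0.4, 0.1], [-0.7, 0.1], [0.9, -0.2], [0.7, 3.3]]
```

```bash
cat >> h.py <<'E'
PR=np.array([596.1,-13.2,.063])
def W(x,y,z): return R.from_euler('z',PR[2]).apply([x,y,z])+[PR[0],PR[1],0]
def st(tag=""):
    s=bot.read_state(); rel=R.from_euler('z',-PR[2]).apply(s["tcp_pos"]-[PR[0],PR[1],0])
    print(tag,"t",round(s["t"],1),"press-rel",rel.round(1),"F",R.from_euler('z',-PR[2]).apply(s["contact_force"]).round(1),"M",s["moment"].round(2),"w",round(s["width"],1),"ff",round(s["finger_force"],1)); return s
E
python3 - <<'E'
from h import *
a=.154
bot.move_ptp([562,403,80],ori(a)); bot.move_gripper(50)
bot.line_to([562,403,13],100); st("down")
bot.move_gripper(0,25); s=st("grip")
if s["width"]>10:
    bot.line_to(W(0,362,13),100,ori(PR[2])); bot.pause(.2); st("pre")
    im=bot.camera("top"); cv2.imwrite("pics/t1.png",im[:,:,::-1]); w=bot.camera("wrist"); cv2.imwrite("pics/w1.png",w[:,:,::-1])
    f=lambda i,k:cv2.resize(i,None,fx=k,fy=k,interpolation=cv2.INTER_CUBIC)
    cv2.imwrite("pics/c1.png",np.vstack([f(im[210:280,180:380],4),cv2.copyMakeBorder(f(w[:,:],.6),0,0,0,416,cv2.BORDER_CONSTANT)])[:,:,::-1])
E
```

```text
down t 8.0 press-rel [ -7.4 417.8  13.5] F [-0.4 -0.   0.4] M [-0.18 -0.01  0.01] w 50.2 ff 0.0
grip t 8.7 press-rel [ -7.7 417.6  13.1] F [-0.5 -0.3  1.3] M [-0.16  0.11  0.11] w 13.8 ff 25.0
pre t 9.6 press-rel [-1.000e-01  3.615e+02  1.310e+01] F [-0.4 -5.2  5.5] M [-1.91 -0.14 -0.05] w 13.7 ff 25.0
```

View pics/c1.png

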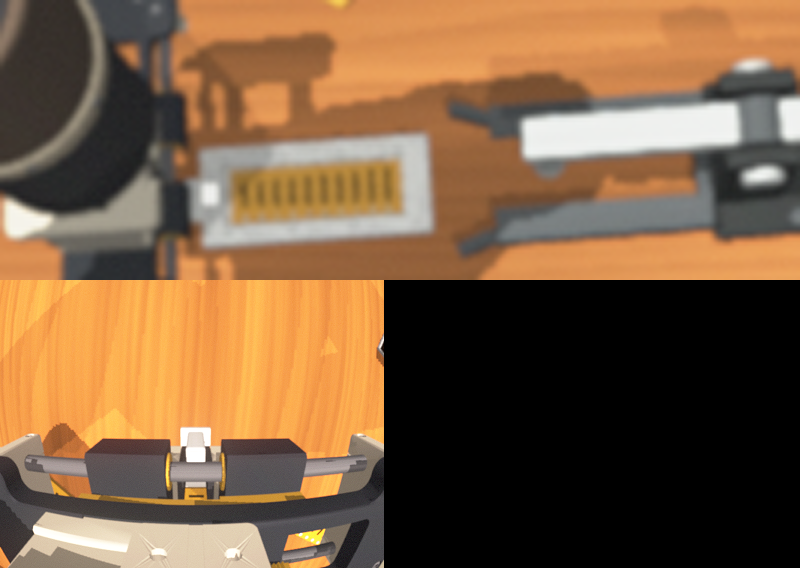

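The carrier now lies in line with the bed: its front end is at (432,183) and the mouth is centred at about (458,176) in the enlarged crop. The plate is still in its recess. I'll slide it in and watch the forces.

```bash
python3 - <<'E'
from h import *
def push(y,v):
    bot.line_to(W(0,y,13.3),v); s=st(y); f=R.from_euler('z',-PR[2]).apply(s["contact_force"]); return f
for y in (320,290,270,255,240,225,212,206):
    f=push(y,60)
    if abs(f[0])>25 or abs(f[1])>30: print("stop"); break
else:
    for y in np.arange(204,190,-1.):
        f=push(y,20)
        if f[1]>18: print("stop reached?",y); break
E
```

```text
320 t 10.5 press-rel [-3.000e-01  3.188e+02  1.310e+01] F [ 1.3 -4.5  2.1] M [-1.24 -0.09  0.  ] w 13.9 ff 25.0
290 t 11.2 press-rel [ -0.3 289.2  13.1] F [ 0.4 -1.3 -1.3] M [-0.66  0.02  0.03] w 13.5 ff 25.0
270 t 11.7 press-rel [-1.000e-01  2.693e+02  1.320e+01] F [-0.1 -0.  -1.9] M [-0.34 -0.06 -0.04] w 13.6 ff 25.0
255 t 12.1 press-rel [-1.000e-01  2.543e+02  1.330e+01] F [ 0.7 -0.4 -2.3] M [-0.36  0.03 -0.07] w 13.8 ff 25.0
240 t 12.5 press-rel [-1.000e-01  2.393e+02  1.330e+01] F [-0.1 -0.4 -1.8] M [-0.38 -0.01 -0.04] w 13.7 ff 25.0
225 t 12.9 press-rel [-2.000e-01  2.243e+02  1.330e+01] F [-0.1 -2.  -2.1] M [-0.37 -0.    0.02] w 13.6 ff 25.0
212 t 13.2 press-rel [-1.000e-01  2.114e+02  1.330e+01] F [ 0.3 -0.  -2.1] M [-0.38 -0.06  0.02] w 14.0 ff 25.0
206 t 13.5 press-rel [-1.000e-01  2.056e+02  1.330e+01] F [ 0.9 -0.8 -2.6] M [-0.38 -0.09  0.09] w 13.8 ff 25.0
204.0 t 13.7 press-rel [ -0.  204.   13.3] F [ 0.6 -0.8 -1.6] M [-0.27 -0.03  0.03] w 14.0 ff 25.0
203.0 t 14.0 press-rel [1.000e-01 2.031e+02 1.330e+01] F [ 0.7  2.1 -1.7] M [ 0.09 -0.01 -0.03] w 13.5 ff 25.0
202.0 t 1
[... 390 characters left out ...]
 press-rel [ -0.  197.9  13.3] F [-0.5  0.  -1.9] M [ 0.01 -0.07  0.02] w 13.8 ff 25.0
197.0 t 15.5 press-rel [ -0.  196.9  13.3] F [ 0.   0.  -2.2] M [ 0.01 -0.04 -0.02] w 13.9 ff 25.0
196.0 t 15.7 press-rel [  0.3 196.9  13.6] F [-1.   5.3 -0.5] M [ 1.82  0.41 -0.09] w 13.6 ff 25.0
195.0 t 16.0 press-rel [  0.7 196.8  13.8] F [-1.4 10.3  0.3] M [ 3.19  0.94 -0.07] w 14.0 ff 25.0
194.0 t 16.2 press-rel [  1.1 196.8  14. ] F [-2.  13.2  1.2] M [ 4.53  1.39 -0.09] w 13.9 ff 25.0
193.0 t 16.5 press-rel [  1.4 196.7  14.3] F [-4.2 15.9  2. ] M [ 5.85  1.75 -0.14] w 14.2 ff 25.1
192.0 t 16.7 press-rel [  1.8 196.7  14.5] F [-4.9 19.8  2.7] M [ 7.17  2.21 -0.18] w 13.8 ff 25.1
stop reached? 192.0
```

The stop was met at tab y = 197 (expected 198) with a clear force rise. I'll relax, release, and go over to the fin.

```bash
cat >> h.py <<'E'
TC=137.; FLIP=np.pi
def lev(th,dx,x0=0,y0=-200):   # tool pose when the fin is held, lever at th, latch pulled by dx
    q=R.from_euler('x',-th).apply([0,y0,TC-110]); p=W(x0-dx,q[1],q[2]+110)
    Rz=R.from_euler('z',PR[2]); 
    return p,(Rz*R.from_euler('x',-th)*Rz.inv()*R.from_quat(ori(PR[2]+FLIP))).as_quat()
E
python3 - <<'E'
from h import *
bot.line_to(W(0,196.5,13.4),40); st("relaxed"); bot.move_gripper(40); bot.pause(.2); st("open")
bot.line_to(W(0,200,260),200)
bot.pause(.1)
for th,dx in ((0,0),(0,14),(.15,14),(.3,14)): print(th,dx,bot.solve_ik(*lev(th,dx)))
print(bot.solve_ik(W(0,-200,250),ori(PR[2]+FLIP)))
im=bot.camera("top"); cv2.imwrite("pics/t2.png",im[:,:,::-1]); s2=bot.camera("side"); cv2.imwrite("pics/s2.png",s2[:,:,::-1])
f=lambda i,k:cv2.resize(i,None,fx=k,fy=k,interpolation=cv2.INTER_CUBIC)
cv2.imwrite("pics/c2.png",np.vstack([f(im[210:280,230:430],4),f(s2[180:350,220:490],1.8)[:300,:][:, :] if 0 else cv2.resize(s2[180:350,220:490],(480,302))[:, :].repeat(1,0) if 0 else cv2.copyMakeBorder(cv2.resize(s2[180:350,220:490],(480,302),interpolation=cv2.INTER_CUBIC),0,0,0,320,cv2.BORDER_CONSTANT)])[:,:,::-1])
E
```

```text
relaxed t 17.0 press-rel [1.000e-01 1.968e+02 1.340e+01] F [ 0.1  4.3 -1.1] M [1.79 0.42 0.03] w 13.8 ff 25.0
open t 17.9 press-rel [  0.  196.5  13.4] F [-0.1 -0.2 -0.4] M [-0.14  0.04  0.01] w 39.9 ff 0.0
0 0 [-0.03430655  0.35743037 -0.15014489  0.         -1.06322107  0.09730655]
0 14 [-0.03656624  0.33760628 -0.18002208  0.         -1.05316797  0.09956624]
0.15 14 [ 0.07026491  0.28044219 -0.27200908  0.17559492 -1.02633356 -0.09898738]
0.3 14 [ 0.17609965  0.23990695 -0.35608786  0.34803249 -1.03716929 -0.30082785]
[-0.03430655  0.28558405  0.01035229  0.         -1.29556457  0.09730655]
```

View pics/c2.png

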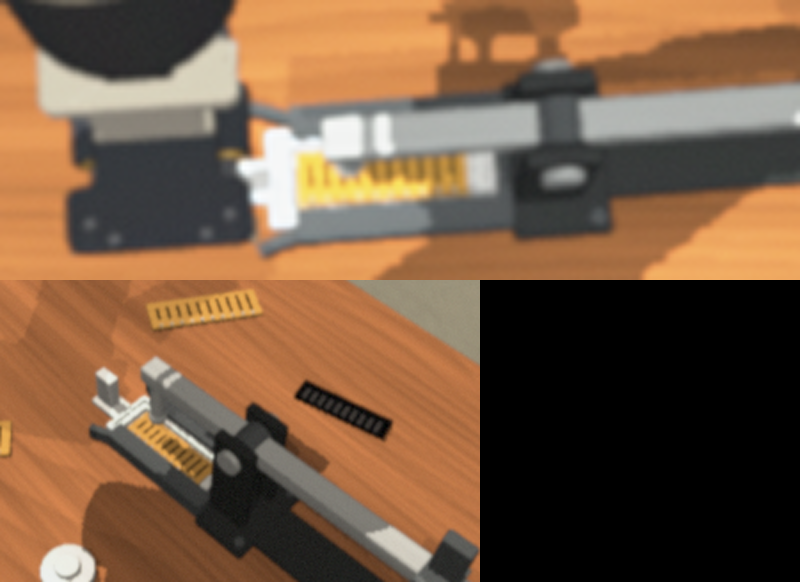

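The carrier is home: the plate is centred in it, with equal white margins at (268–298) and (467–497) in the crop. The tab is outside the mouth. Now the fin.

```bash
python3 - <<'E'
from h import *
p,q=lev(0,0)
bot.move_ptp(W(0,-200,240),q); bot.move_gripper(50); st("over")
bot.line_to(W(0,-200,172+25),120); bot.line_to(p,80); st("down")
bot.move_gripper(0,40); bot.pause(.2); s=st("grip")
if 12<s["width"]<16:
    for dx in (4,8,12,15):
        bot.line_to(lev(0,dx)[0],40); st(dx)
    bot.pause(.3); st("held")
E
```

```text
over t 22.1 press-rel [   0.  -199.9  240. ] F [-0.8 -0.2 -0.6] M [ 0.05  0.12 -0.01] w 49.9 ff 0.0
down t 23.5 press-rel [   0.4 -200.1  137.5] F [-0.3 -0.3  0.4] M [ 0.03  0.11 -0.  ] w 50.0 ff 0.0
grip t 24.4 press-rel [   2.2 -200.   137.4] F [ 6.6 -0.5 -2.6] M [-0.   -2.19  0.07] w 13.5 ff 40.0
4 t 24.6 press-rel [  -1.5 -200.   137.6] F [ 5.8  0.1 -3.6] M [ 0.14 -2.57  0.09] w 13.8 ff 40.0
8 t 24.9 press-rel [  -5.  -200.   137.7] F [ 9.6  1.  -3.1] M [ 0.19 -2.95  0.14] w 13.5 ff 40.0
12 t 25.1 press-rel [  -8.5 -200.   137.9] F [ 9.4 -0.2 -2.8] M [ 0.26 -3.32  0.08] w 13.7 ff 40.0
15 t 25.4 press-rel [ -11.1 -199.9  138.1] F [10.1 -0.1 -2.2] M [ 0.29 -3.61  0.06] w 14.0 ff 40.0
held t 25.6 press-rel [ -11.  -199.9  138. ] F [10.4  0.1 -2.5] M [ 0.24 -3.55  0.09] w 13.6 ff 40.0
```

The latch is pulled about 13 mm, and the 10 N spring force agrees with that. Now I'll lift along the lever's arc.

```bash
python3 - <<'E'
from h import *
for th in (.04,.08,.12,.16,.20,.22,.24,.25,.26,.27,.28,.29,.30):
    p,q=lev(th,15); bot.line_to(p,40,q); s=st(th)
    if s["contact_force"][2]<-30 : print("force stop"); break
bot.pause(.3); st("end")
E
```

```text
0.04 t 26.0 press-rel [ -10.9 -198.5  146.4] F [ 9.6 -1.3 -2.6] M [ 0.1  -3.52  0.2 ] w 13.6 ff 40.0
0.08 t 26.4 press-rel [ -10.9 -196.9  154.3] F [ 9.5 -1.8 -2.7] M [ 0.21 -3.55  0.41] w 13.8 ff 40.0
0.12 t 26.7 press-rel [ -10.9 -194.9  162.2] F [10.2 -1.  -2.9] M [ 0.28 -3.48  0.48] w 13.5 ff 40.0
0.16 t 27.1 press-rel [ -11.  -192.7  170. ] F [10.5 -1.7 -3.7] M [ 0.41 -3.51  0.66] w 13.7 ff 40.0
0.2 t 27.4 press-rel [ -11.  -190.1  177.6] F [10.  -1.2 -3.2] M [ 0.53 -3.46  0.83] w 13.7 ff 40.0
0.22 t 27.6 press-rel [ -11.  -188.7  181.4] F [10.3 -1.7 -2.1] M [ 0.57 -3.41  0.85] w 13.2 ff 40.0
0.24 t 27.9 press-rel [ -11.2 -187.3  185. ] F [10.6 -1.1 -2.8] M [ 0.57 -3.45  0.93] w 13.7 ff 40.0
0.25 t 28.1 press-rel [ -12.4 -187.1  185.6] F [10.7 -6.4 -8.8] M [-0.44 -3.74  0.99] w 13.6 ff 40.0
0.26 t 28.4 press-rel [ -13.2 -186.9  186.2] F [ 12.8 -13.1 -16.5] M [-1.62 -4.52  1.29] w 13.4 ff 40.0
0.27 t 28.6 press-rel [ -13.4 -186.6  186.9] F [ 17.1 -18.  -23.4] M [-2.88 -6.02  1.7 ] w 14.1 ff 39.9
0.28 t 28.9 press-rel [ -13.7 -186.4  187.4] F [ 20.9 -26.3 -33.2] M [-4.31 -7.73  2.18] w 13.1 ff 39.8
force stop
end t 29.2 press-rel [ -13.7 -186.4  187.4] F [ 22.3 -25.6 -32.7] M [-4.22 -7.68  2.13] w 13.7 ff 39.8
```

The punch met the plate at about 0.245 rad, as expected. I'll ease off to a moderate push and check.

```bash
python3 - <<'E'
from h import *
p,q=lev(.265,15); bot.line_to(p,30,q); bot.pause(.5); st("eased"); bot.pause(.5); st()
im=bot.camera("top"); s2=bot.camera("side")
A=cv2.resize(im[190:290,260:460],(800,400),interpolation=cv2.INTER_CUBIC)
B=cv2.copyMakeBorder(cv2.resize(s2[190:320,240:500],(400,200),interpolation=cv2.INTER_CUBIC),0,0,0,400,cv2.BORDER_CONSTANT)
cv2.imwrite("pics/c3.png",np.vstack([A,B])[:,:,::-1])
E
```

```text
eased t 29.9 press-rel [ -13.4 -186.7  186.5] F [ 14.2 -14.4 -19. ] M [-2.   -4.93  1.33] w 13.4 ff 39.9
 t 30.4 press-rel [ -13.4 -186.8  186.5] F [ 14.3 -13.4 -18.8] M [-2.   -4.89  1.33] w 13.3 ff 39.9
```

View pics/c3.png

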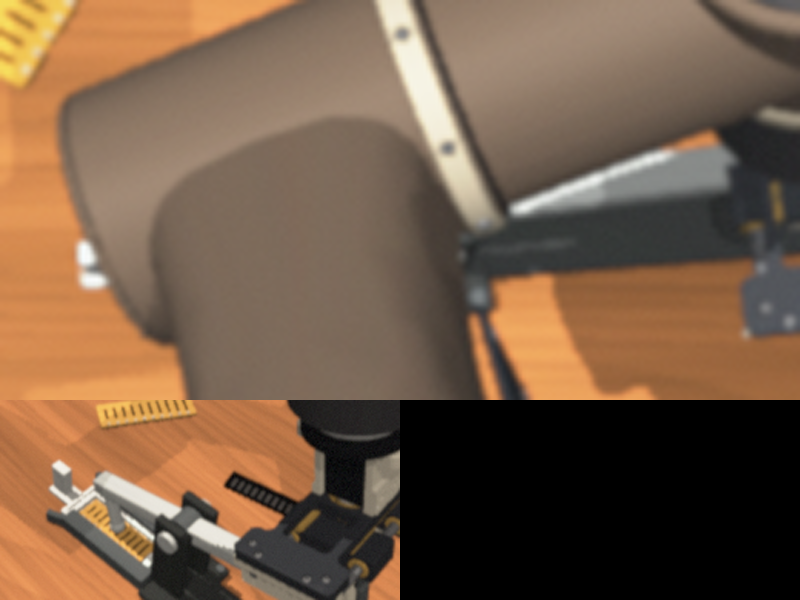

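The side view shows the fin held up and the punch at about (115,520) bearing on the plate. The carrier is still home, and forces and pose are steady. I'm handing in.

```bash
python3 -c "
from plant import bot
print(bot.close_job())"
```

```text
the job is handed in; nothing more can be done
None
```

I handed the job in at about 30 s: the carrier is home against the stop, the latch is unhooked, and the gripper is holding the lever up with the punch pressing on the reed plate; I got no verdict back from the judge.

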